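# Stamp the form and call the next patient

### The arm

A 7-joint arm with a two-finger parallel gripper is mounted at the origin on the work surface; the furniture and walls round the work are solid. World frame = base frame: x ahead of the robot, y to its left, z up, the work surface at z = 0. Lengths are in mm, angles in rad, forces in N, time in s.
With the tool pointing down it reaches from about 350 to 900 mm from the base axis. Payload 8.1 kg.
Tool frame: the origin (TCP) lies midway between the tips of the shut fingers; the grasp point (between the pads) lies 19 mm behind it; y points along the fingers, x is the direction in which the jaws open and shut, and the axes are right-handed (so a half turn about y gives the same grasp; the last joint's range is limited). The gripper opens to 92 mm and grips with 3 to 60 N. Pads are 19 mm wide; open, the fingers measure 130 mm over their backs; the gripper's body (75 mm by 190 mm) begins 47 mm behind the grasp point.
Start: joints at [1.025, 0.434, 0.025, 1.573, -0.012, 1.134, -0.075], TCP at [267.774, -564.747, 226.742] pointing down, gripper open.
Joint ranges: [-2.62, 2.62], [-0.44, 2.09], [-1.27, 1.32], [0.08, 2.57], [-1.32, 4.46], [0.12, 2], [-2.74, 2.74]. Speed limits (rad/s): [2.22, 2.22, 3.01, 3.01, 3.14, 3.14, 3.14].

### API

Orientations are given as a unit quaternion [w, x, y, z].
In Python, from cell import * gives the robot as it stands.
- The arm moves only by the tool servo_tool, never from a script. Its argument "commands" is a list of rows, each an object of numbers: "tx", "ty", "tz": the shift along the tool's x, y, z in mm; "spin": the turn about the tool's y in rad. A call has 1 to 8 rows; each row is the pose to reach, as a shift and turn from the pose measured when the call began, along the tool's axes at that moment; what a row does not reach only later rows make up. A row lasts 1/8 s, in which the tool goes at most 62.5 mm and 10.7 degrees, less where a joint would pass 70% of its speed; a pose out of reach is approached as far as the arm can. A call with a gripper value outside its range is refused whole. "grip" is the opening, from 0 (shut) to 1 (fully open), set as the call begins (left out, the last holds). The fingers move at their own pace and stop on an object; "newtons" is the grip in N (left out, the last holds). Time passes only in rows, so rows that repeat a pose let the fingers close. It gives the time, the measured TCP pose, the force and the opening at its end, in the units of the state.
- get_state(): the state, without advancing time (a new reading comes with each control period).
- grab_frame(name): name is "side" or "top"; returns the picture (480x640x3 uint8, blue, green, red); there is no depth.
- camera_info(name): a dict with "vfov" (degrees; the focal length in pixels is half the picture's height over the tangent of half this angle, whatever the lens; pixels are square), "cx", "cy" (the principal point, pixels), "xyz" and "orientation" of the camera in the world. Camera axes: x right, y down, z forward; pixel columns grow to the right and rows downward; lengths in mm; the calibration is good to about 2 mm. A picture is of the moment at which its call begins. camera_info takes no time and is no camera call.
- close_job(): hands the job in, once; it reports no verdict.
Trained networks look in the newest picture that a camera, given by its name, has taken for a name from the list of things; names that differ only in an ending like _2 or _b are one class to them, and where a whole thing is asked for, a point or a joint stands for the part that bears it (a point fixed in the world has none). Each returns a list of dicts, best first, with "confidence" (0 to 1); they miss things now and then, are a little off and sometimes report something else, mostly with a low value. They report only what shows in the picture. A call takes as long as a camera call. They do not tell look-alikes from the thing itself.
- spot_in(camera, name): "bbox" ([left, top, right, bottom] in pixels, round what is visible of it).
- outline_of(camera, name): "region" (480x640 bool, what is visible of it) and "bbox" ([left, top, right, bottom] in pixels, round what is visible of it).
- place_of(camera, name): "centre" ([column, row] in pixels: a listed point, or the origin of a listed thing).
The state is a dict: "time_s": time; "joint_positions": joint angles; "joint_velocities": joint speeds; "joint_torque": joint torques, N m; "tcp_pos": TCP position; "tool_rot": TCP orientation; "force": force on the tool from outside, world axes, zero at the start; "wrist_torque": the same for the moment, N m; "gripper_width": finger opening in mm.
Only numpy, scipy, OpenCV 4.12 (cv2) and the standard library are available. Lean on these libraries where they do the work, as an engineer would, in place of code of your own. Each camera call takes 0.05 s, during which the arm holds its last target.

### The job

Finish this form and call the next patient: press the self-inking stamp fully down where it stands on the form pad and let it spring back up, then switch on the grey call console by pushing the far end of its rocker switch (the end beside the screen) fully down, and last press the console's wide bar key fully down and let it come back up. Everything is only pressed with the fingertips: do not lift, tip or shove the stamp, do not press the round or the square key, do not press the bar key before the rocker is on, and leave the other things on the desk where they are.

Things in the scene. Friction and masses are not known exactly. Their poses are not given: they have to be found in the camera images.
- stamp_top (a point): Centre of the flat top of the stamp's sleeve; moves down with the sleeve. The stamp is a loose red self-inking stamp with a dark base frame, 45 x 71 mm in plan and 66 mm tall, standing upright on the form pad. The point's x axis runs along the 45 mm side, y along the 71 mm side, z up. Press near this centre, straight down: off-centre presses tip the stamp.
- stamp_hood (a joint): How far the stamp's sleeve is pressed down, m: 0 is up (as it starts), 0.012 is fully down. A spring lifts it again; it takes about 9 N fully down, and may rest up to 2 mm low afterwards.
- stamp: The stamp's base frame; origin at the centre of its underside, on the pad.
- form_pad: Loose white pad of forms, 122 x 171 x 14 mm, lying flat on the desk; origin at the centre of its underside; the stamp stands on it.
- console: Grey call console, fixed, 124 mm deep (its x axis, from near edge to screen), 208 mm wide (y). Origin: centre of its underside. Flat key deck 36 mm up; a sloping head with a blank black screen along the far edge starts 20 mm beyond the origin and rises to 62 mm. Three white keys and a rocker sit in a row of four slots along y, 48 mm apart (row 24 mm to the near side of the origin); which is in which slot changes.
- bar_key_top (a point): Centre of the top of the wide bar key, 19 mm (console x) by 38 mm (console y), 10 mm above the deck when up; moves with the key.
- bar_key (a joint): How far the bar key is pressed, m: 0 up, 0.005 fully down. Spring return, from 1.5 N at the top to 4 N fully down.
- rocker_far_end (a point): Point to push: on top of the rocker's paddle, 16 mm from the pivot towards the end beside the screen; moves with it. The white paddle is 46 mm long (console x), 25 mm wide, pivots about the console's y axis at its middle, 45 mm above the desk; a thin ridge crosses its far end. When off, the listed point is about 53 mm above the desk; fully on, about 46 mm.
- rocker (a joint): Angle of the rocker, rad: 0 off (near end down), 0.4 fully on (far end down). It stays where it is left; about 3 N at the listed point moves it.
- round_key_top (a point): Centre of the top of the round key, 24 mm across; same height and spring as the bar key. Not to be pressed.
- round_key (a joint): How far the round key is pressed, m: 0 up, 0.005 down.
- square_key_top (a point): Centre of the top of the square key, 23 x 23 mm; same height and spring as the bar key. Not to be pressed.
- square_key (a joint): How far the square key is pressed, m: 0 up, 0.005 down.
- pen: Bystander, loose: blue pen, 140 x 10 mm, lying to the left, in front of the console. Origin at the centre of its underside.
- tube: Bystander, loose: capped sample tube, 100 x 17 mm, lying in front of the form pad. Origin at the centre of its underside.
- eraser: Bystander, loose: eraser, 42 x 20 x 11 mm, lying on the form pad beside the stamp. Origin at the centre of its underside.
- glue_stick: Bystander, loose: glue stick, 24 mm thick, 96 mm tall, standing at the right rear. Origin at the centre of its underside.
- correction_fluid: Bystander, loose: small bottle, 30 mm thick, 72 mm tall, standing at the right edge. Origin at the centre of its underside.
There are look-alikes about, which are no part of the job. Of the things like the stamp, leave any that is blue or orange; of the rest the smaller one is meant.

How it is judged:
By the outcome, as a careful person would: the job done as asked, in the order asked, and still so for the second after the job is handed in, with the robot touching nothing.
It also fails if it takes over 42 s, if anything falls off the work surface, if the arm or the gripper's body presses on something with over 40 N, if the wrist force passes 120 N, or if a joint passes its speed limit or range.

## Working session

There is one attempt and no reset: what is moved stays moved. The work goes in short steps, Python scripts to look and compute and a tool call to move; the robot and the scene stay as the last step left them, time stands still between calls to the robot, and variables do not carry over. Pictures are saved under pics/ and viewed, and the job is handed in when it is done.

Besides the shell and the picture viewer there is one more tool, called after "Call:" in YAML: its name, and indented under it one key for each argument. servo_tool: Moves the arm, as the interface text tells. Its arguments: {"type":"object","properties":{"commands":{"type":"array"},"grip":{"type":"number"},"newtons":{"type":"number"}},"required":["commands"]}

```bash
mkdir -p pics; ls; python3 - <<'E'
from cell import *
import cv2
s=get_state()
for k in ("time_s","tcp_pos","tool_rot","force","gripper_width"): print(k,s[k])
for c in ("side","top"):
    cv2.imwrite(f"pics/{c}0.png",grab_frame(c)); print(c,camera_info(c))
E
```

```text
pics
time_s 0.0
tcp_pos [ 267.52536595 -564.27609542  225.94556193]
tool_rot [ 0.59784274 -0.59732414  0.37850961 -0.3775161 ]
force [0.28068666 0.01943558 0.32317383]
gripper_width 91.99635300146718
side {'vfov': 52.479885574229705, 'cx': 313.0275083804371, 'cy': 235.36341600595438, 'xyz': array([195.3225006 , 759.57072826, 618.68757138]), 'orientation': array([ 0.04761775, -0.09703943,  0.87134953, -0.47860829])}
top {'vfov': 53.64049877683834, 'cx': 310.31001452333044, 'cy': 231.69855183099273, 'xyz': array([ 170.20893853, -101.4647058 , 1100.70548751]), 'orientation': array([-0.07260737,  0.7080766 , -0.69948025,  0.06389897])}
```

View pics/side0.png

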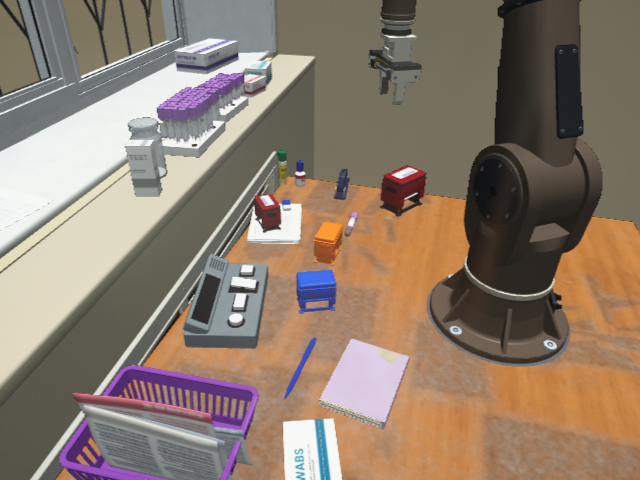

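View pics/top0.png

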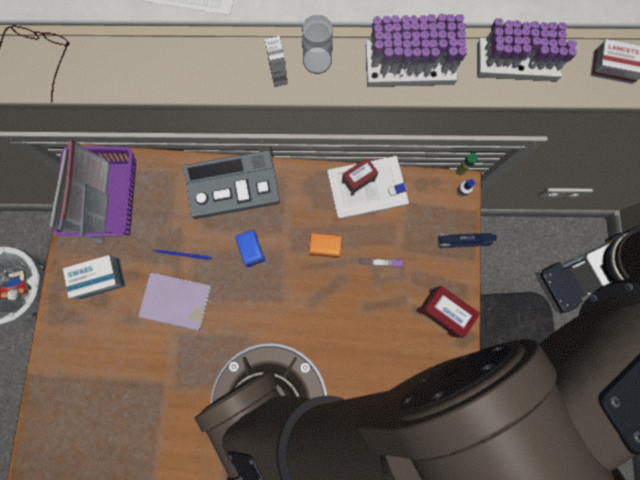

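```bash
cat > h.py <<'E'
import numpy as np, cv2
from scipy.spatial.transform import Rotation as R
from cell import *
def cam(c):
    i=camera_info(c); q=np.array(i["orientation"]); 
    Rm=R.from_quat([q[1],q[2],q[3],q[0]]).as_matrix()
    f=240/np.tan(np.radians(i["vfov"]/2))
    return i,Rm,f
def ray(c,p):
    i,Rm,f=cam(c)
    d=Rm@np.array([(p[0]-i["cx"])/f,(p[1]-i["cy"])/f,1]); return np.array(i["xyz"]),d/np.linalg.norm(d)
def at_z(c,p,z):
    o,d=ray(c,p); return o+d*(z-o[2])/d[2]
def proj(c,X):
    i,Rm,f=cam(c); v=Rm.T@(np.array(X)-i["xyz"]); return np.array([i["cx"]+f*v[0]/v[2],i["cy"]+f*v[1]/v[2]])
def tri(p1,p2):
    A=[];b=[]
    for c,p in(("side",p1),("top",p2)):
        o,d=ray(c,p);P=np.eye(3)-np.outer(d,d);A.append(P);b.append(P@o)
    return np.linalg.lstsq(np.vstack(A),np.hstack(b),rcond=None)[0]
E
python3 - <<'E'
from h import *
a=cv2.imread("pics/side0.png");b=cv2.imread("pics/top0.png")
def up(im,x0,y0,x1,y1,k): return cv2.resize(im[y0:y1,x0:x1],None,fx=k,fy=k,interpolation=cv2.INTER_CUBIC)
cv2.imwrite("pics/c1.png",np.hstack([up(a,180,240,280,350,4),up(b,180,145,280,255,4)]))
cv2.imwrite("pics/c2.png",np.hstack([up(a,240,180,340,260,4),up(b,320,145,420,225,4)]))
for n in("stamp_top","stamp","bar_key_top","rocker_far_end","round_key_top","square_key_top","console","form_pad","eraser"):
    for c in("side","top"):
        print(n,c,[(np.round(r["centre"],1).tolist(),round(r["confidence"],2)) for r in place_of(c,n)][:5])
print(get_state()["time_s"])
E
```

```text
stamp_top side [([406.9, 172.7], 0.92), ([316.1, 278.1], 0.8), ([329.3, 228.6], 0.72), ([265.9, 201.7], 0.64)]
stamp_top top [([360.0, 173.1], 0.89), ([247.8, 245.1], 0.81), ([452.8, 308.8], 0.69), ([326.0, 240.1], 0.62)]
stamp side [([403.1, 204.3], 0.94), ([327.7, 252.9], 0.86), ([268.8, 222.8], 0.71), ([312.3, 301.3], 0.59)]
stamp top [([324.8, 248.9], 0.97), ([442.5, 311.6], 0.93), ([252.7, 253.6], 0.68), ([181.0, 251.9], 0.61), ([356.5, 181.4], 0.6)]
bar_key_top side [([236.1, 279.9], 0.66), ([235.8, 296.0], 0.43), ([300.6, 367.9], 0.18)]
bar_key_top top [([222.3, 194.5], 0.47)]
rocker_far_end side [([234.7, 280.1], 0.64)]
rocker_far_end top [([244.9, 180.2], 0.78)]
round_key_top side [([237.6, 316.7], 0.49), ([230.8, 310.8], 0.48), ([268.0, 223.6], 0.41), ([265.5, 199.9], 0.34)]
round_key_top top [([199.0, 197.6], 0.6)]
square_key_top side [([243.9, 268.0], 0.44)]
square_key_top top [([360.0, 183.0], 0.69)]
console side [([230.0, 311.1], 0.85)]
console top [([235.3, 183.9], 0.91)]
form_pad side [([276.5, 225.7], 0.65)]
form_pad top [([367.1, 189.0], 0.63)]
eraser side [([287.1, 207.4], 0.55), ([276.2, 224.4], 0.45)]
eraser top [([399.2, 187.2], 0.58)]
1.0
```

View pics/c1.png

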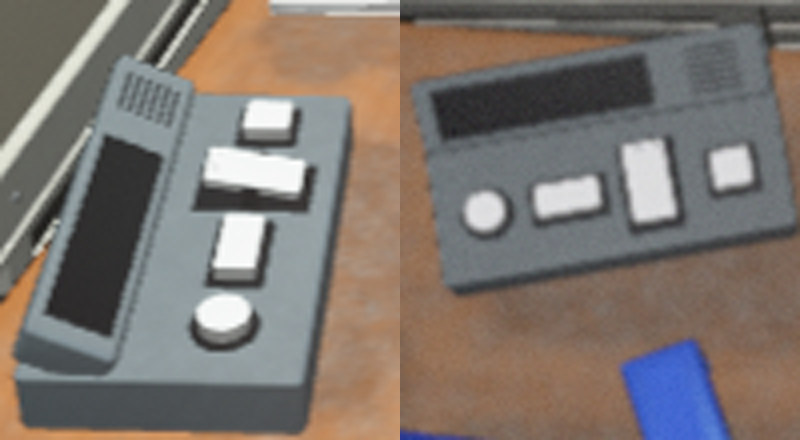

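View pics/c2.png

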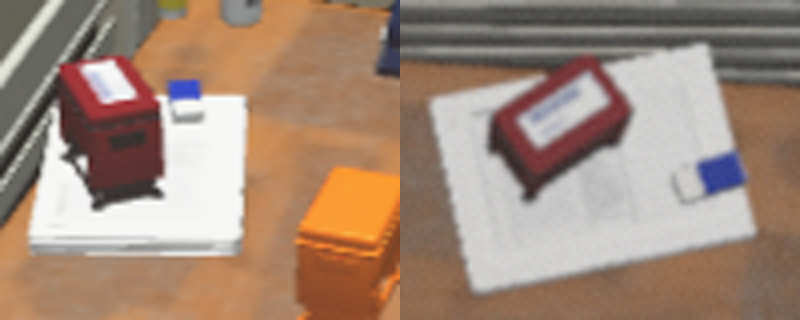

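```bash
python3 - <<'E'
from h import *
from scipy.optimize import least_squares
print("stamp tri",tri((267.4,200),(360.2,173)))
for c,p in(("side",(267.4,200)),("top",(360.2,173))): print(c,at_z(c,p,80))
obs=[("top",72,(201.75,198)),("top",24,(222,194.25)),("top",-72,(262.75,186.75)),
("side",72,(235.75,318.5)),("side",24,(240.5,300)),("side",-72,(247.3,268.5))]
def pt(x,l,z=46,dx=-24):
    c,s=np.cos(x[2]),np.sin(x[2]); return np.array([x[0]+c*dx-s*l,x[1]+s*dx+c*l,z])
for c in ("side","top",None):
    o=[q for q in obs if c in(None,q[0])]
    r=least_squares(lambda x:np.hstack([proj(q[0],pt(x,q[1]))-q[2] for q in o]),[600,50,0.1])
    print(c,np.round(r.x,3),np.round(r.fun,1))
    for n,l,z,dx in(("bar",24,46,-24),("rockerfar",-24,53,-24+14.5),("round",72,46,-24),("sq",-72,46,-24)): print(n,np.round(pt(r.x,l,z,dx),1), [np.round(proj(k,pt(r.x,l,z,dx)),1) for k in("side","top")])
# corners of stamp top
for c,ps in(("side",[(60,65),(125,55),(163,90),(97,102)]),("top",[(495,120),(583,57),(633,102),(545,165)])):
    o=(240,180) if c=="side" else (220,145)
    P=[at_z(c,(o[0]+p[0]/4,o[1]+p[1]/4),80)[:2] for p in ps]; print(c,np.round(P,1).tolist(),np.mean(P,0))
s=get_state();q=s["tool_rot"];print(R.from_quat([q[1],q[2],q[3],q[0]]).as_matrix().round(3))
print("tcp",s["tcp_pos"],proj("side",s["tcp_pos"]),proj("top",s["tcp_pos"]))
E
```

```text
stamp tri [ 507.94582017 -197.7848413    76.48132972]
side [ 507.42262036 -192.08794816   80.        ]
top [ 505.37610081 -197.60787076   80.        ]
side [4.92298e+02 1.04625e+02 1.93000e-01] [ 0.2 -0.2 -0.4  0.2  0.1  0.1]
bar [464.1 123.6  46. ] [array([240.1, 300.2]), array([219.5, 193.5])]
rockerfar [487.6  79.2  53. ] [array([236. , 280.6]), array([238.6, 183. ])]
round [454.9 170.7  46. ] [array([236. , 318.3]), array([198.9, 197.1])]
sq [482.6  29.4  46. ] [array([247.4, 268.6]), array([260.5, 186.2])]
top [4.90593e+02 9.88570e+01 2.00000e-01] [-0.3  0.   0.   0.   0.3 -0.1]
bar [462.3 117.6  46. ] [array([242.2, 298.3]), array([222. , 194.3])]
rockerfar [486.   73.5  53. ] [array([237.8, 278.9]), array([241.1, 183.6])]
round [452.8 164.7  46. ] [array([238.3, 316.2]), array([201.4, 198. ])]
sq [481.3  23.5  46. ] [array([249., 267.]), array([263.1, 186.7])]
None [4.92158e+02 1.01432e+02 1.94000e-01] [-1.5 -0.8 -1.1 -0.7 -0.8 -0.5  1.  -1.5  0.3 -0.9  0.7 -0.8]
bar [464.  120.4  46. ] [array([240.8, 299.1]), array([220.9, 193.5])]
rockerfar [487.5  76.1  53. ] [array([236.7, 279.6]), array([240., 183.])]
round [454.7 167.5  46. ] [array([236.7, 317. ]), array([200.3, 197.2])]
sq [482.5  26.2  46. ] [array([248. , 267.7]), array([261.9, 186.2])]
side [[541.1, -203.1], [507.6, -224.1], [474.1, -187.6], [506.7, -165.3]] [ 507.3894243  -195.00743321]
top [[500.3, -160.7], [537.9, -210.3], [511.6, -238.1], [474.4, -188.6]] [ 506.06922092 -199.44482546]
[[ 0.428  0.     0.904]
 [-0.904 -0.     0.428]
 [ 0.    -1.    -0.   ]]
tcp [ 267.75000476 -564.74460888  226.76527296] [390.63180448  98.03152824] [569.0165293  273.88393702]
```

Call:
servo_tool:
  commands:
    - {"tx":-25,"tz":40,"ty":5}
    - {"tx":-55,"tz":88,"ty":12}
    - {"tx":-85,"tz":137,"ty":20}
    - {"tx":-115,"tz":187,"ty":30}
    - {"tx":-145,"tz":236,"ty":40}
    - {"tx":-175,"tz":285,"ty":50}
    - {"tx":-205,"tz":333,"ty":60}
    - {"tx":-231,"tz":374,"ty":70}
  grip: 0

```text
$.commands[0]: bad value
```

Call:
servo_tool:
  commands:
    - {"tx":-25,"ty":5,"tz":40,"spin":0}
    - {"tx":-55,"ty":12,"tz":88,"spin":0}
    - {"tx":-85,"ty":20,"tz":137,"spin":0}
    - {"tx":-115,"ty":30,"tz":187,"spin":0}
    - {"tx":-145,"ty":40,"tz":236,"spin":0}
    - {"tx":-175,"ty":50,"tz":285,"spin":0}
    - {"tx":-205,"ty":60,"tz":333,"spin":0}
    - {"tx":-231,"ty":70,"tz":374,"spin":0}
  grip: 0

```text
time_s: 2.0
tcp_pos: [508.0, -193.7, 156.7]
tool_rot: [0.598, -0.598, 0.377, -0.378]
force: [-0.7, -0.3, 0.0]
gripper_width: 16.4
```

Call:
servo_tool:
  commands:
    - {"tx":2,"ty":25,"tz":-1,"spin":0}
    - {"tx":2,"ty":50,"tz":-1,"spin":0}
    - {"tx":2,"ty":57,"tz":-1,"spin":0}
    - {"tx":2,"ty":57,"tz":-1,"spin":0}

```text
time_s: 2.5
tcp_pos: [507.9, -196.1, 99.8]
tool_rot: [0.598, -0.598, 0.378, -0.378]
force: [0.6, 0.0, 0.4]
gripper_width: 0.3
```

```bash
python3 - <<'E'
from h import *
s=get_state(); print(s["tcp_pos"],s["force"],s["gripper_width"])
a=grab_frame("side");b=grab_frame("top")
t=s["tcp_pos"]
print(proj("side",t),proj("top",t))
def up(im,x0,y0,x1,y1,k): return cv2.resize(im[y0:y1,x0:x1],None,fx=k,fy=k,interpolation=cv2.INTER_CUBIC)
cv2.imwrite("pics/d1.png",np.hstack([up(a,220,140,320,260,4),up(b,300,125,400,245,4)]))
E
```

```text
[ 507.92574236 -196.09777217   99.80052828] [0.61211909 0.04059015 0.35636141] 0.25328792409949347
[267.35088156 191.5890025 ] [360.33299545 169.06722559]
```

View pics/d1.png

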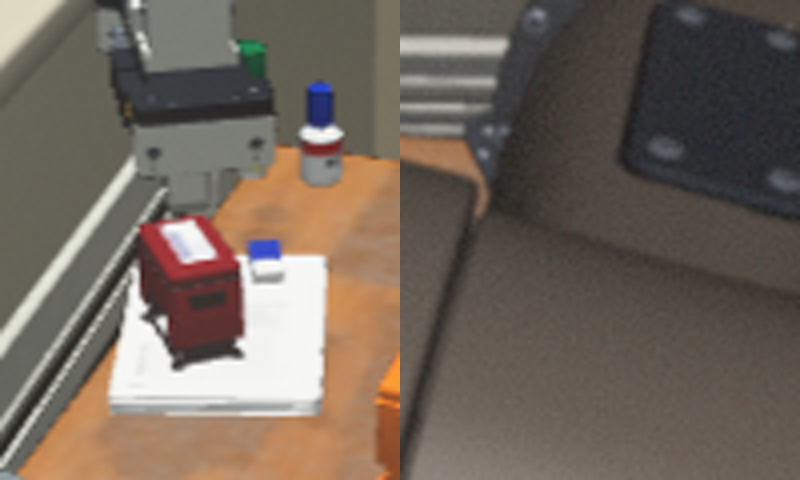

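```bash
python3 - <<'E'
from h import *
a=grab_frame("side"); s=get_state(); t=np.array(s["tcp_pos"]); q=s["tool_rot"];M=R.from_quat([q[1],q[2],q[3],q[0]]).as_matrix()
im=cv2.resize(a[165:240,245:325],None,fx=8,fy=8,interpolation=cv2.INTER_CUBIC)
def dot(X,col):
    p=(proj("side",X)-[245,165]+.5)*8; cv2.circle(im,tuple(int(v) for v in p),3,col,-1)
dot(t,(0,255,0))
for x in(-19,19):
    for z in(-9.5,9.5): dot(t+M@[x,0,z],(0,255,255))
for y in (-203,-199,-195,-191): dot([507.5,y,80],(255,0,255))
cv2.imwrite("pics/e1.png",im)
E
```

```text
(no output)
```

View pics/e1.png

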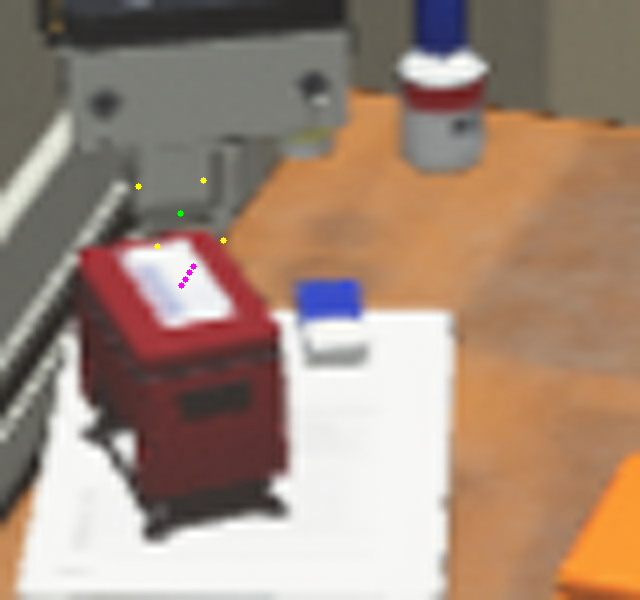

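```bash
python3 - <<'E'
from h import *
a=cv2.imread("pics/side0.png");b=cv2.imread("pics/top0.png"); t=np.array([267.75,-564.74,226.77]);M=np.array([[.428,0,.904],[-.904,0,.428],[0,-1,0]])
ims=[]
for c,im,o in(("side",a,(360,50)),("top",b,(535,235))):
    k=cv2.resize(im[o[1]:o[1]+75,o[0]:o[0]+75],None,fx=5.3333,fy=5.3333,interpolation=cv2.INTER_CUBIC)
    def dot(X,col):
        p=(proj(c,X)-o+.5)*5.3333; cv2.circle(k,tuple(int(v) for v in p),2,col,-1)
    dot(t,(0,255,0))
    for x in(-65,-46,46,65):
        for z in(-9.5,9.5): dot(t+M@[x,0,z],(0,255,255))
    ims.append(k)
cv2.imwrite("pics/f1.png",np.hstack(ims))
E
```

```text
(no output)
```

View pics/f1.png

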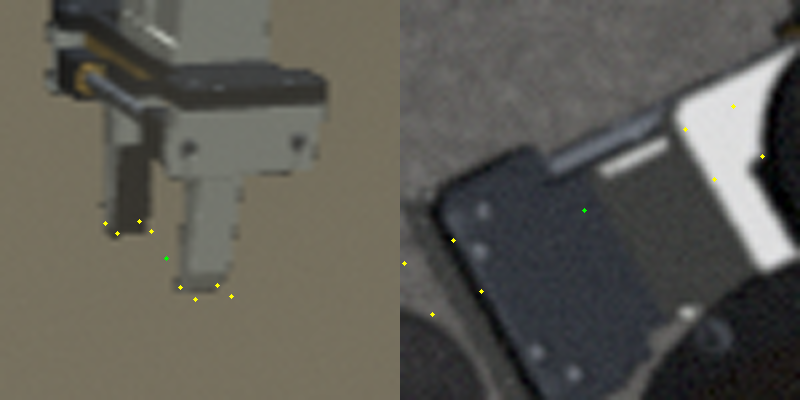

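```bash
python3 - <<'E'
from h import *
a=grab_frame("side"); s=get_state(); t=np.array(s["tcp_pos"])
im=cv2.resize(a[178:205,255:285],None,fx=20,fy=20,interpolation=cv2.INTER_NEAREST)
im=np.clip(im.astype(float)*1.6,0,255).astype(np.uint8)
cv2.imwrite("pics/e2.png",im)
E
```

```text
(no output)
```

View pics/e2.png

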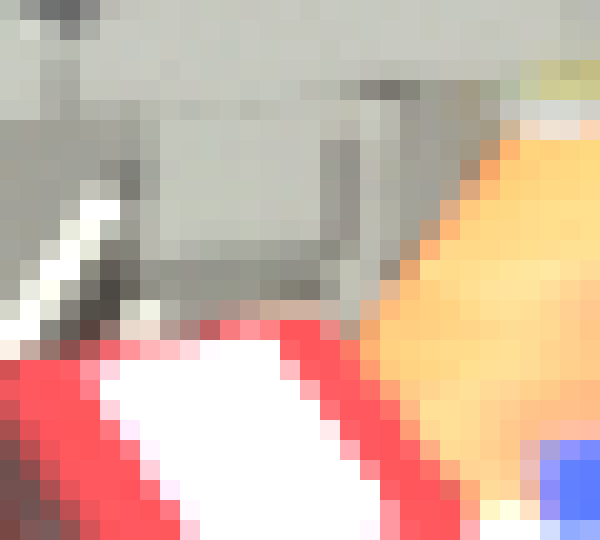

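```bash
python3 - <<'E'
from h import *
for d in((0,0),(.6,.5),(.6,1.1)):
    print(d,at_z("side",(267.4+d[0],200+d[1]),80),tri((267.4+d[0],200+d[1]),(360.2,173)), at_z("side",(240.5+d[0],300+d[1]),46))
E
```

```text
(0, 0) [ 507.42262036 -192.08794816   80.        ] [ 507.94582017 -197.7848413    76.48132972] [463.68863302 122.94907758  46.        ]
(0.6, 0.5) [ 505.36526834 -190.08033835   80.        ] [ 507.42871238 -197.98239307   75.40408586] [462.16775779 124.02278836  46.        ]
(0.6, 1.1) [ 504.52123861 -187.29457222   80.        ] [ 507.75749185 -198.16150583   73.74894705] [461.6092817  125.60034776  46.        ]
```

```bash
python3 - <<'E'
from h import *
a=cv2.imread("pics/side0.png");b=cv2.imread("pics/top0.png")
def up(im,x0,y0,x1,y1,k): return cv2.resize(im[y0:y1,x0:x1],None,fx=k,fy=k,interpolation=cv2.INTER_CUBIC)
cv2.imwrite("pics/g1.png",np.vstack([up(a,420,270,580,360,4),up(b,200,335,340,395,4.5714)[:, :640]]))
for c,p in(("top",(234,367)),("top",(305,367)),("side",(456,330)),("side",(550,345)),("side",(558,300))):
  for z in (10,20): print(c,p,at_z(c,p,z).round(1))
E
```

```text
top (234, 367) [75.6 78.9 10. ]
top (234, 367) [76.4 77.3 20. ]
top (305, 367) [ 77.8 -78.8  10. ]
top (305, 367) [ 78.6 -79.   20. ]
side (456, 330) [77.7 74.3 10. ]
side (456, 330) [79.7 85.6 20. ]
side (550, 345) [-80.4  75.8  10. ]
side (550, 345) [-75.9  87.   20. ]
side (558, 300) [-118.2  -56.1   10. ]
side (558, 300) [-113.1  -42.7   20. ]
```

View pics/g1.png

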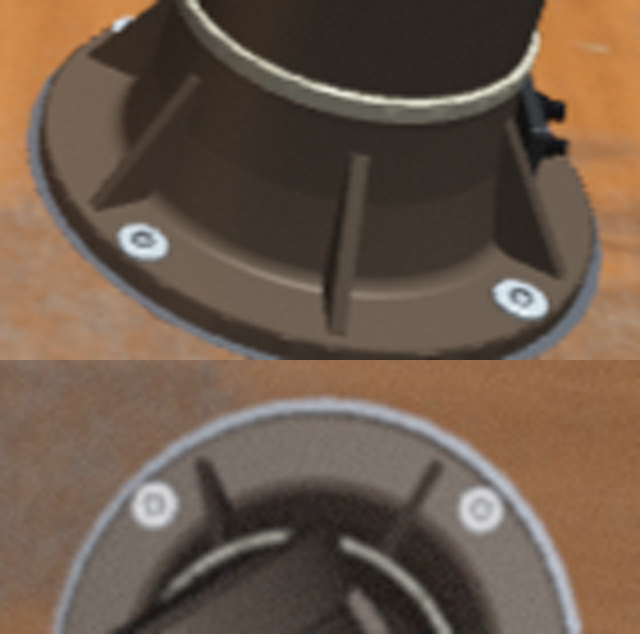

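```bash
cat > ba.py <<'E'
from h import *
from scipy.optimize import least_squares
I={c:cam(c) for c in("side","top")}
def pr(c,X,d,k):
    i,Rm,f=I[c]; v=R.from_rotvec(d[3:6]).as_matrix().T@Rm.T@(np.array(X)-i["xyz"]-d[:3])
    u=v[:2]/v[2]; u=u*(1+k*(u@u)); return np.array([i["cx"],i["cy"]])+f*u
def rot(a,p): return np.array([np.cos(a)*p[0]-np.sin(a)*p[1],np.sin(a)*p[0]+np.cos(a)*p[1]])
def pts(x):
    r,h=x[14:16]; con=x[16:19]; st=x[19:21]; pad=x[21:24]
    P={}
    for n,sx,sy in(("b1",1,1),("b2",1,-1),("b3",-1,1)): P[n]=[r*sx,r*sy,h]
    for n,dx,l,z in(("round",-24,72,46),("bar",-24,24,46),("sq",-24,-72,46),("rf",-9.3,-24,53)): P[n]=[*(con[:2]+rot(con[2],(dx,l))),z]
    P["st"]=[*st,80]
    for n,sx,sy in(("pFL",1,1),("pFR",1,-1),("pNR",-1,-1),("pNL",-1,1)): P[n]=[*(pad[:2]+rot(pad[2],(61*sx,85.5*sy))),14]
    P["t1"]=[267.75,-564.74,226.77];P["t2"]=[507.9,-196.1,99.8]
    return P
t1=proj("side",[267.75,-564.74,226.77]);t2=proj("side",[507.9,-196.1,99.8])
obs=[("top","b1",(234,367),.5),("top","b2",(305,367),.5),("side","b1",(455.6,330),.5),("side","b3",(550.1,344.4),.5),("side","b2",(450.8,275.9),.8),
("top","round",(201.75,198),.5),("top","bar",(222,194.25),.5),("top","sq",(262.75,186.75),.5),
("side","round",(235.75,318.5),.5),("side","bar",(240.5,300),.5),("side","sq",(247.3,268.5),.5),
("side","st",(267.4,200),.5),("top","st",(360.2,173),.5),
("top","pFL",(328,169.5),.7),("top","pFR",(396.7,156.3),.7),("top","pNR",(408.7,203.7),.7),("top","pNL",(338.7,218),.7),
("side","pFR",(301.2,204.3),.7),("side","pNR",(300,240.5),.7),("side","pNL",(247.5,240),.7),
("side","t1",t1+[-.65,-.7],.6),("side","t2",t2+[-.5,-.7],.6)]
def res(x):
    P=pts(x); o=[]
    for c,n,p,s in obs:
        j=0 if c=="side" else 7
        o.append((pr(c,P[n],x[j:j+6],x[j+6])-p)/s)
    for j in(0,7): o+=[x[j:j+3]/1.5,x[j+3:j+6]/.003,[x[j+6]/KS]]
    o.append([(x[15]-15)/10])
    return np.hstack(o)
for KS in(1e-4,.05):
    x0=np.zeros(24);x0[14:]=[78,15,491,101,.195,506,-196,480,-210,.2]
    r=least_squares(res,x0,x_scale=np.r_[[1]*3,[.003]*3,.02,[1]*3,[.003]*3,.02,1,1,1,1,.01,1,1,1,1,.01])
    x=r.x; print("cost",r.cost,"\nside",x[:7].round(4),"\ntop",x[7:14].round(4),"\n",x[14:].round(3))
    P=pts(x); [print(n,np.round(P[n],1)) for n in("st","bar","rf","round","sq")]
    for (c,n,p,s),e in zip(obs,r.fun.reshape(-1)[:2*len(obs)].reshape(-1,2)): print(c,n,(e*s).round(2),end="; ")
    J=np.linalg.inv(r.jac.T@r.jac); print("\nsd",np.sqrt(np.diag(J))[16:21].round(2))
E
python3 ba.py
```

```text
cost 4458.31378516493 
side [-3.7355e+00 -3.0040e-01 -6.8200e-01  9.2000e-03 -1.0000e-04 -1.0100e-02
  0.0000e+00] 
top [-1.4886e+00 -4.3470e-01  1.5587e+00  3.0000e-03 -6.0000e-04  1.3500e-02
 -0.0000e+00] 
 [ 7.92210e+01  2.91770e+01  4.92371e+02  9.63440e+01  1.96000e-01
  5.07075e+02 -2.01163e+02  5.00604e+02 -2.16986e+02 -2.19000e-01]
st [ 507.1 -201.2   80. ]
bar [464.2 115.2  46. ]
rf [487.9  71.   53. ]
round [454.8 162.3  46. ]
sq [482.9  21.   46. ]
top b1 [0.43 0.8 ]; top b2 [1.91 0.9 ]; side b1 [-1.29 -0.72]; side b3 [-0.13  0.35]; side b2 [1.9  0.79]; top round [0.63 1.64]; top bar [0.87 1.4 ]; top sq [0.98 0.94]; side round [-1.03 -0.14]; side bar [-1.5   0.58]; side sq [-0.82  1.01]; side st [0.15 1.86]; top st [ 0.77 -0.39]; top pFL [  7.34 -16.5 ]; top pFR [ 8.53 11.07]; top pNR [-12.82  12.14]; top pNL [-14.05 -17.23]; side pFR [-32.71  -1.32]; side pNR [ 10.64 -27.05]; side pNL [30.47  6.67]; side t1 [0.52 5.96]; side t2 [-0.57  4.34]; 
sd [0.82 1.05 0.01 1.09 1.42]
cost 4453.507626942936 
side [-4.5386e+00  1.2369e+00  5.7620e-01  9.0000e-03  9.0000e-04 -1.1900e-0
[... 196 characters left out ...]
59e+02  4.99204e+02 -2.17141e+02 -2.19000e-01]
st [ 505.8 -201.3   80. ]
bar [462.7 115.1  46. ]
rf [486.5  70.9  53. ]
round [453.4 162.2  46. ]
sq [481.5  20.9  46. ]
top b1 [0.95 0.63]; top b2 [1.37 0.79]; side b1 [-1.11 -1.03]; side b3 [0.4 0.7]; side b2 [1.98 1.06]; top round [0.65 1.75]; top bar [0.86 1.49]; top sq [0.95 0.99]; side round [-1.12 -0.17]; side bar [-1.56  0.52]; side sq [-0.85  0.94]; side st [0.13 1.88]; top st [ 0.78 -0.37]; top pFL [  7.36 -16.47]; top pFR [ 8.51 11.14]; top pNR [-12.78  12.2 ]; top pNL [-14.02 -17.18]; side pFR [-32.74  -1.33]; side pNR [ 10.57 -26.98]; side pNL [30.44  6.65]; side t1 [0.29 5.77]; side t2 [-1.14  4.31]; 
sd [1.08 1.07 0.01 1.29 1.47]
```

```bash
sed -i 's/("side","pFR",(301.2,204.3),.7),("side","pNR",(300,240.5),.7),("side","pNL",(247.5,240),.7)/("side","pNR",(301.2,204.3),.7),("side","pNL",(300,240.5),.7),("side","pFL",(247.5,240),.7)/' ba.py; python3 ba.py
```

```text
cost 21.707934746167535 
side [-1.6860e-01 -1.2931e+00  6.1680e-01  3.0000e-04  1.0000e-03  1.3000e-03
  0.0000e+00] 
top [ 0.2467  0.2496 -0.2289  0.0014 -0.0018 -0.0023  0.    ] 
 [ 7.92210e+01  1.62210e+01  4.91977e+02  1.01555e+02  1.95000e-01
  5.06979e+02 -1.95275e+02  4.95212e+02 -2.18747e+02  2.18000e-01]
st [ 507.  -195.3   80. ]
bar [463.8 120.4  46. ]
rf [487.5  76.2  53. ]
round [454.5 167.5  46. ]
sq [482.4  26.3  46. ]
top b1 [ 0.1  -0.84]; top b2 [0.79 0.41]; side b1 [-0.34 -0.16]; side b3 [-0.   -0.16]; side b2 [2.3  0.95]; top round [-0.44 -0.16]; top bar [-0.1  -0.06]; top sq [0.21 0.14]; side round [ 0.39 -0.41]; side bar [-0.3   0.06]; side sq [-0.01  0.03]; side st [-0.17  0.06]; top st [0.07 0.16]; top pFL [-0.91  0.26]; top pFR [ 0.03 -0.45]; top pNR [0.23 0.35]; top pNL [-0.82  0.45]; side pNR [ 0.3 -1. ]; side pNL [ 0.21 -1.14]; side pFL [-0.75 -0.98]; side t1 [-0.15  1.13]; side t2 [-0.27  1.37]; 
sd [0.81 1.05 0.01 1.09 1.42]
cost 21.152637819952794 
side [-4.454e-01 -9.201e-01  8.185e-01  2.000e-04  1.400e-03  6.000e-04
  1.340e-02] 
top [ 0.0704  0.2775 -0.0022  0.0009 -0.002  -0.0024  0.0204] 
 [ 7.88770e+01  1.65560e+01  4.91246e+02  1.01659e+02  1.96000e-01
  5.06270e+02 -1.95008e+02  4.94450e+02 -2.18435e+02  2.18000e-01]
st [ 506.3 -195.    80. ]
bar [463.  120.5  46. ]
rf [486.8  76.3  53. ]
round [453.7 167.6  46. ]
sq [481.7  26.4  46. ]
top b1 [ 0.17 -0.74]; top b2 [0.71 0.46]; side b1 [-0.34 -0.26]; side b3 [ 0.14 -0.03]; side b2 [2.27 1.02]; top round [-0.5  -0.18]; top bar [-0.11 -0.09]; top sq [0.24 0.12]; side round [ 0.41 -0.39]; side bar [-0.28  0.05]; side sq [-0.    0.01]; side st [-0.16  0.07]; top st [0.08 0.14]; top pFL [-0.93  0.26]; top pFR [ 0.1  -0.52]; top pNR [0.28 0.35]; top pNL [-0.86  0.48]; side pNR [ 0.31 -0.95]; side pNL [ 0.23 -1.08]; side pFL [-0.74 -0.95]; side t1 [-0.25  1.  ]; side t2 [-0.51  1.3 ]; 
sd [1.07 1.06 0.01 1.28 1.46]
```

Call:
servo_tool:
  commands:
    - {"tx":-1.2,"ty":8,"tz":-0.4,"spin":0}
    - {"tx":-1.2,"ty":16,"tz":-0.4,"spin":0}
    - {"tx":-1.2,"ty":20,"tz":-0.4,"spin":0}
    - {"tx":-1.2,"ty":23,"tz":-0.4,"spin":0}
    - {"tx":-1.2,"ty":26,"tz":-0.4,"spin":0}
    - {"tx":-1.2,"ty":26,"tz":-0.4,"spin":0}

```text
time_s: 3.45
tcp_pos: [507.6, -195.3, 74.5]
tool_rot: [0.598, -0.597, 0.377, -0.379]
force: [-0.8, 0.3, 0.8]
gripper_width: 0.4
```

```bash
python3 - <<'E'
from h import *
a=grab_frame("side"); s=get_state();print(s["tcp_pos"],s["force"])
cv2.imwrite("pics/i1.png",cv2.resize(a[165:240,245:325],None,fx=8,fy=8,interpolation=cv2.INTER_CUBIC))
E
```

```text
[ 507.74638374 -195.37621163   74.66792969] [-1.87106789  0.22318448  1.13875773]
```

View pics/i1.png

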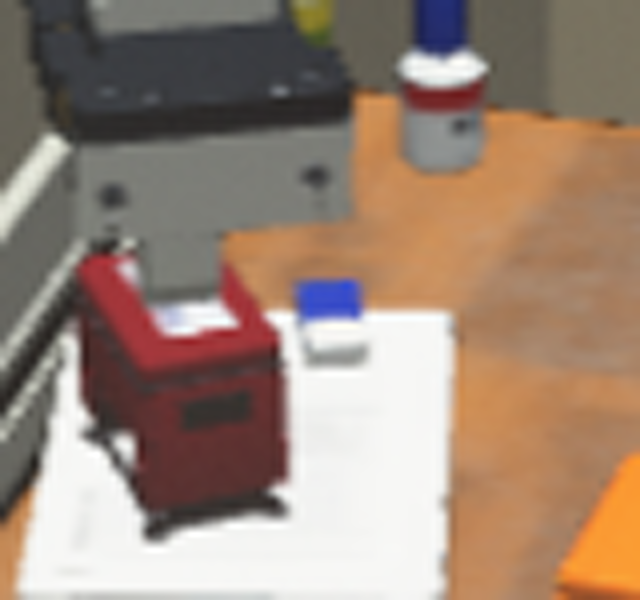

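```bash
python3 - <<'E'
from h import *
a=cv2.imread("pics/side0.png"); b=grab_frame("side"); print(get_state()["force"])
o=(248,185)
def z(a):
    im=cv2.resize(a[o[1]:o[1]+33,o[0]:o[0]+38],None,fx=10,fy=16,interpolation=cv2.INTER_CUBIC); return np.clip(im.astype(float)*1.5,0,255).astype(np.uint8)
cv2.imwrite("pics/j1.png",np.hstack([z(a),z(b)]))
cv2.imwrite("pics/side_j.png",b)
E
```

```text
[-0.50180881  1.0076212   1.53198655]
```

View pics/j1.png

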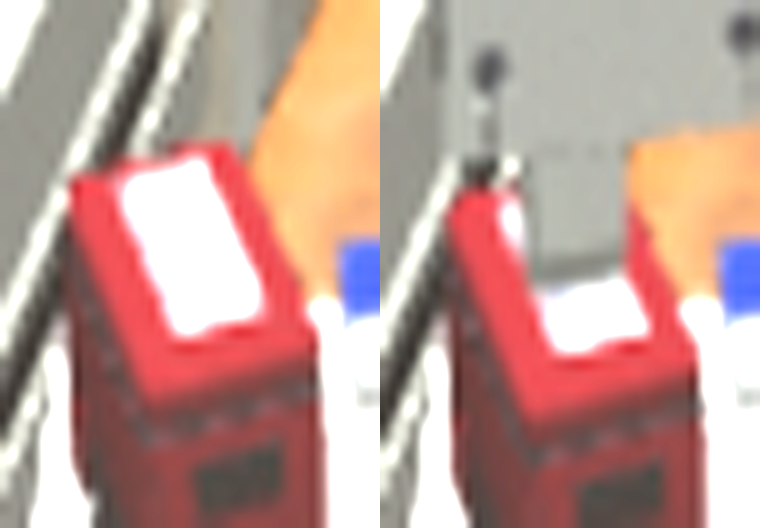

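```bash
python3 - <<'E'
import numpy as np,cv2
q=np.float32([(72,198),(235,164),(312,346),(150,416)])
w=np.float32([(-22.5,-35.5),(22.5,-35.5),(22.5,35.5),(-22.5,35.5)])
H=cv2.getPerspectiveTransform(q,w)
p=np.float32([[(160,288),(245,270),(150,270),(245,250),(202,279)]])
print(cv2.perspectiveTransform(p,H))
from h import *
X=np.array([507,-195.3,80.]);e=proj("side",X)
for d in np.eye(3): print(proj("side",X+d)-e)
E
```

```text
[[[-10.128894     0.29605097]
  [ 12.842491     3.1579578 ]
  [-10.87191     -6.223143  ]
  [ 15.084188    -3.5497742 ]
  [  0.77652997   1.6196982 ]]]
[-0.41304405 -0.04753922]
[-0.12527165  0.19891176]
[-0.01713398 -0.38002176]
```

Call:
servo_tool:
  commands:
    - {"tx":0,"ty":-14,"tz":0,"spin":0}
    - {"tx":0,"ty":-25,"tz":0,"spin":-0.18}
    - {"tx":0,"ty":-25,"tz":0,"spin":-0.36}
    - {"tx":0,"ty":-25,"tz":0,"spin":-0.54}
    - {"tx":0,"ty":-25,"tz":0,"spin":-0.72}
    - {"tx":0,"ty":-25,"tz":0,"spin":-0.9}
    - {"tx":0,"ty":-25,"tz":0,"spin":-1.08}
    - {"tx":0,"ty":-25,"tz":0,"spin":-1.13}

```text
time_s: 4.55
tcp_pos: [508.1, -195.9, 100.8]
tool_rot: [-0.707, 0.708, 0.003, -0.001]
force: [0.2, 0.7, -0.4]
gripper_width: 0.5
```

```bash
python3 - <<'E'
from h import *
b=grab_frame("side"); s=get_state(); t=np.array(s["tcp_pos"]); q=s["tool_rot"];M=R.from_quat([q[1],q[2],q[3],q[0]]).as_matrix()
print(t,s["force"],M.round(3)); cv2.imwrite("pics/side_k.png",b)
o=(245,165)
im=cv2.resize(b[o[1]:o[1]+60,o[0]:o[0]+60],None,fx=10,fy=10,interpolation=cv2.INTER_CUBIC)
im=np.clip(im.astype(float)*1.4,0,255).astype(np.uint8)
def dot(X,col):
    p=(proj("side",X)-o+.5)*10; print(p); cv2.circle(im,tuple(int(v) for v in p),2,col,-1)
dot(t,(0,255,0))
for x in(-19,19):
    for z in(-9.5,9.5): dot(t+M@[x,0,z],(0,255,255))
cv2.imwrite("pics/k1.png",im)
E
```

```text
[ 508.11718535 -195.89341855  100.77536987] [-0.21759191 -0.53042212  0.06989301] [[ 1.     0.004 -0.006]
 [ 0.006 -0.001  1.   ]
 [ 0.004 -1.    -0.001]]
[227.28016572 267.42491924]
[318.06987118 257.80088745]
[295.52096416 295.16761163]
[160.37031844 240.22331326]
[135.73663238 277.12885946]
```

View pics/k1.png

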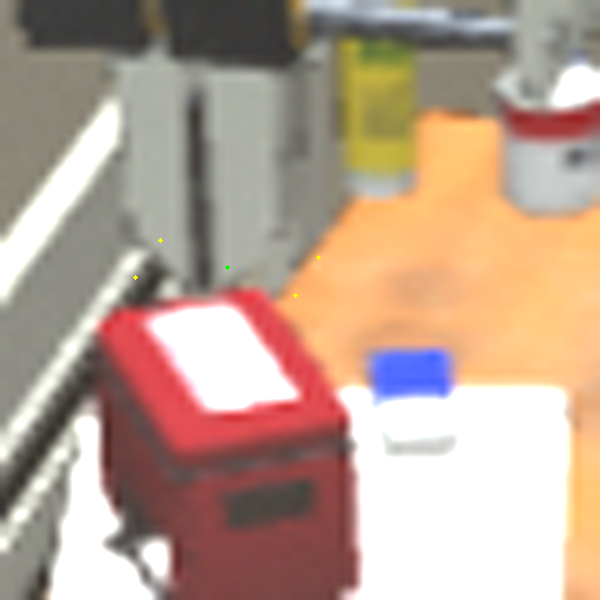

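Call:
servo_tool:
  commands:
    - {"tx":-1,"ty":0,"tz":1,"spin":0.175}
    - {"tx":-2,"ty":0,"tz":2,"spin":0.35}
    - {"tx":-3,"ty":0,"tz":3.5,"spin":0.525}
    - {"tx":-3,"ty":0,"tz":3.5,"spin":0.7}
    - {"tx":-3,"ty":0,"tz":3.5,"spin":0.875}
    - {"tx":-3,"ty":5,"tz":3.5,"spin":1.05}
    - {"tx":-3,"ty":10,"tz":3.5,"spin":1.22}
    - {"tx":-3,"ty":14,"tz":3.5,"spin":1.38}

```text
time_s: 5.6
tcp_pos: [505.6, -192.5, 87.5]
tool_rot: [0.546, -0.545, 0.448, -0.452]
force: [1.0, 0.1, 0.1]
gripper_width: 0.9
```

Call:
servo_tool:
  commands:
    - {"tx":0,"ty":5,"tz":0,"spin":0}
    - {"tx":0,"ty":8,"tz":0,"spin":0}
    - {"tx":0,"ty":10,"tz":0,"spin":0}
    - {"tx":0,"ty":12,"tz":0,"spin":0}
    - {"tx":0,"ty":14,"tz":0,"spin":0}
    - {"tx":0,"ty":14,"tz":0,"spin":0}

```text
time_s: 6.35
tcp_pos: [505.7, -192.6, 73.5]
tool_rot: [0.546, -0.545, 0.448, -0.452]
force: [0.4, -0.9, 1.9]
gripper_width: 0.5
```

```bash
python3 - <<'E'
from h import *
b=grab_frame("side"); s=get_state(); print(s["tcp_pos"],s["force"],s["wrist_torque"])
o=(248,185)
im=cv2.resize(b[o[1]:o[1]+40,o[0]:o[0]+40],None,fx=14,fy=14,interpolation=cv2.INTER_CUBIC)
cv2.imwrite("pics/l1.png",np.clip(im.astype(float)*1.4,0,255).astype(np.uint8))
E
```

```text
[ 505.72246368 -192.57784911   73.55656291] [-0.08141148 -0.61864377  2.26797659] [ 0.05645722  0.13205235 -0.00459238]
```

View pics/l1.png

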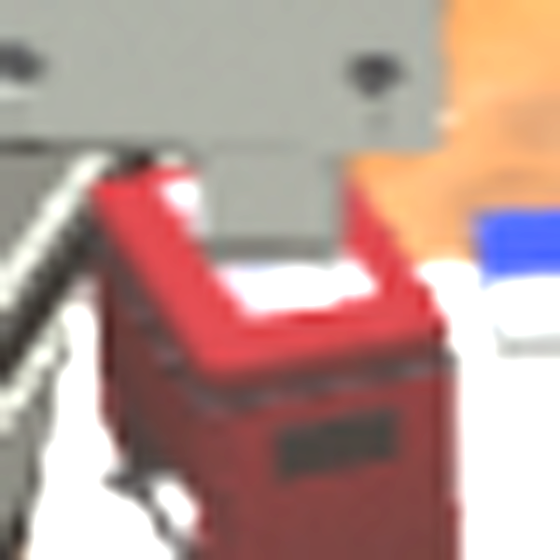

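```bash
python3 - <<'E'
import numpy as np,cv2
from h import *
w=np.float32([(-22.5,-35.5),(22.5,-35.5),(22.5,35.5),(-22.5,35.5)])
a=cv2.imread("pics/side0.png").astype(float)
# subpixel: red mask soft
B,G,Rr=a[...,0],a[...,1],a[...,2]
o=(248,185)
im=cv2.resize(cv2.imread("pics/side0.png")[o[1]:o[1]+45,o[0]:o[0]+38],None,fx=15,fy=13,interpolation=cv2.INTER_LANCZOS4)
g=np.clip(im.astype(float)*2,0,255).astype(np.uint8)
for k in range(0,38,5): cv2.putText(g,str(o[0]+k),(int((k+.5)*15),10),0,.35,(0,0,0),1); cv2.line(g,(int((k+.5)*15),12),(int((k+.5)*15),585),(0,200,0),1)
for k in range(0,45,5): cv2.putText(g,str(o[1]+k),(0,int((k+.5)*13)),0,.35,(0,0,0),1); cv2.line(g,(20,int((k+.5)*13)),(570,int((k+.5)*13)),(0,200,0),1)
cv2.imwrite("pics/m1.png",g)
# model projection: stamp box at hypothesised poses
E
```

```text
(no output)
```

View pics/m1.png

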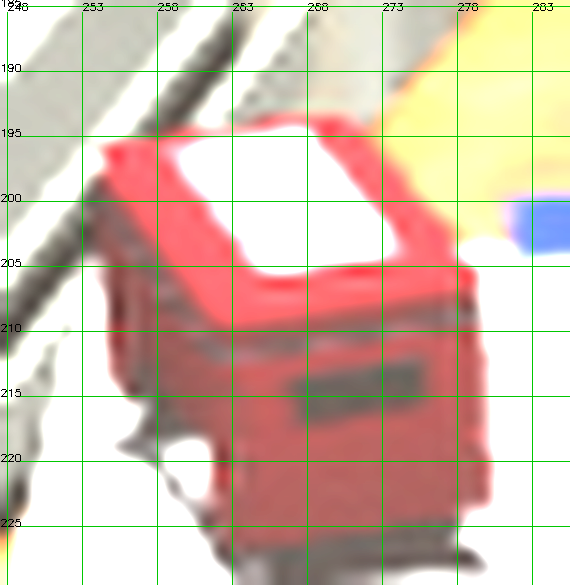

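```bash
python3 - <<'E'
import cv2,numpy as np
b=cv2.imread("pics/side_k.png")
im=cv2.resize(b[176:200,252:284],None,fx=24,fy=24,interpolation=cv2.INTER_LANCZOS4)
cv2.imwrite("pics/k2.png",np.clip(im.astype(float)*1.3,0,255).astype(np.uint8))
E
```

```text
(no output)
```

View pics/k2.png

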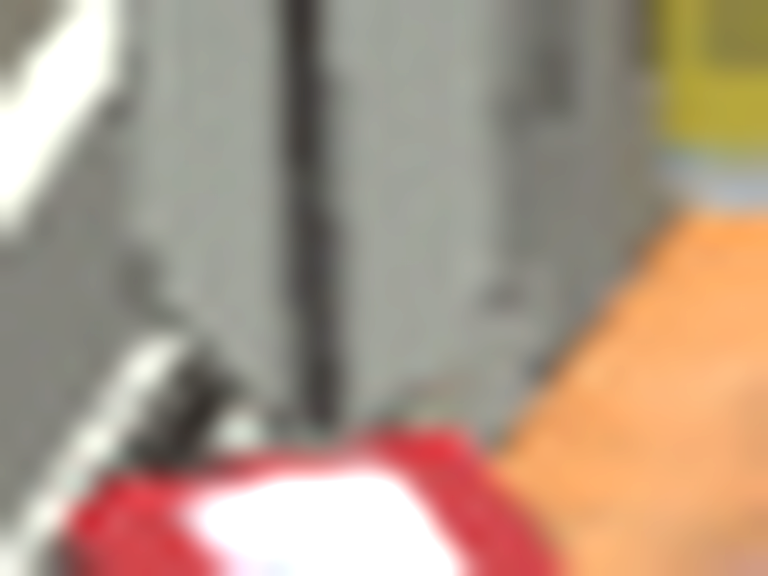

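Call:
servo_tool:
  commands:
    - {"tx":0,"ty":2,"tz":0,"spin":0}
    - {"tx":0,"ty":4,"tz":0,"spin":0}
    - {"tx":0,"ty":5,"tz":0,"spin":0}
    - {"tx":0,"ty":5,"tz":0,"spin":0}

```text
time_s: 6.9
tcp_pos: [505.7, -192.6, 68.6]
tool_rot: [0.546, -0.545, 0.448, -0.452]
force: [-1.6, 0.6, 5.0]
gripper_width: 0.4
```

Call:
servo_tool:
  commands:
    - {"tx":0,"ty":1,"tz":0,"spin":0}
    - {"tx":0,"ty":2,"tz":0,"spin":0}
    - {"tx":0,"ty":2,"tz":0,"spin":0}

```text
time_s: 7.28
tcp_pos: [505.7, -192.5, 66.8]
tool_rot: [0.546, -0.545, 0.448, -0.452]
force: [-2.7, 1.7, 6.4]
gripper_width: 0.5
```

Call:
servo_tool:
  commands:
    - {"tx":0,"ty":1,"tz":0,"spin":0}
    - {"tx":0,"ty":2,"tz":0,"spin":0}
    - {"tx":0,"ty":3,"tz":0,"spin":0}
    - {"tx":0,"ty":3,"tz":0,"spin":0}

```text
time_s: 7.78
tcp_pos: [506.0, -192.5, 66.1]
tool_rot: [0.546, -0.545, 0.448, -0.452]
force: [-9.7, 3.3, 33.3]
gripper_width: -0.2
```

Call:
servo_tool:
  commands:
    - {"tx":0,"ty":-3,"tz":0,"spin":0}
    - {"tx":0,"ty":-8,"tz":0,"spin":0}
    - {"tx":0,"ty":-14,"tz":0,"spin":0}
    - {"tx":0,"ty":-24,"tz":0,"spin":0}
    - {"tx":0,"ty":-40,"tz":0,"spin":0}
    - {"tx":0,"ty":-60,"tz":0,"spin":0}
    - {"tx":0,"ty":-64,"tz":0,"spin":0}

```text
time_s: 8.65
tcp_pos: [506.7, -192.7, 132.0]
tool_rot: [0.547, -0.544, 0.447, -0.453]
force: [0.2, 0.1, -0.6]
gripper_width: 0.4
```

```bash
python3 - <<'E'
from h import *
b=grab_frame("side"); a=cv2.imread("pics/side0.png"); s=get_state(); print(s["tcp_pos"],s["force"])
M=R.from_quat(np.roll(s["tool_rot"],-1)).as_matrix(); print(M.round(3))
for X in ((487.5,78,130),(462.5,121,100)): print((M.T@(np.array(X)-s["tcp_pos"])).round(1))
z=lambda a:np.clip(cv2.resize(a[185:235,245:295],None,fx=8,fy=8,interpolation=cv2.INTER_CUBIC).astype(float)*1.4,0,255).astype(np.uint8)
cv2.imwrite("pics/n1.png",np.hstack([z(a),z(b)]))
E
```

```text
[ 506.40927744 -192.6325635   131.62460544] [-0.05078801  0.39674476  0.44179895]
[[ 0.19   0.008  0.982]
 [-0.982 -0.003  0.19 ]
 [ 0.004 -1.     0.008]]
[-269.3    0.7   32.8]
[-316.4   30.4   16.2]
```

View pics/n1.png

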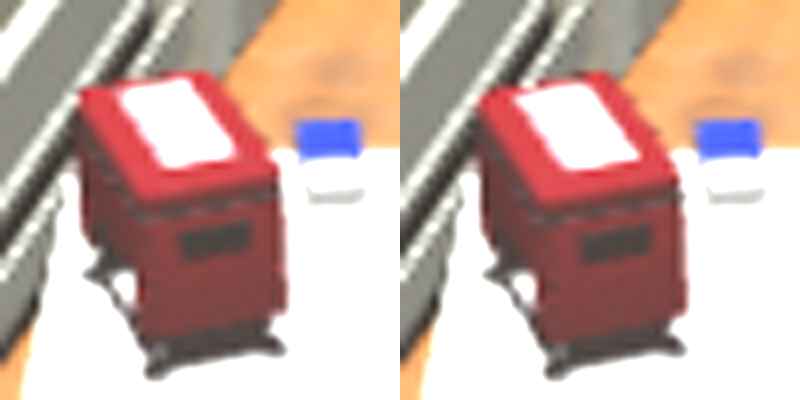

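Call:
servo_tool:
  commands:
    - {"tx":-30,"ty":0,"tz":4,"spin":0}
    - {"tx":-75,"ty":0,"tz":9,"spin":0}
    - {"tx":-120,"ty":0,"tz":14,"spin":0}
    - {"tx":-165,"ty":5,"tz":20,"spin":0}
    - {"tx":-210,"ty":15,"tz":25,"spin":0}
    - {"tx":-245,"ty":30,"tz":29,"spin":0}
    - {"tx":-268,"ty":45,"tz":31,"spin":0}
    - {"tx":-268,"ty":50,"tz":31,"spin":0}

```text
time_s: 9.7
tcp_pos: [485.3, 78.0, 79.6]
tool_rot: [0.547, -0.545, 0.447, -0.451]
force: [-0.4, -0.3, -0.5]
gripper_width: 0.5
```

```bash
cat > look.py <<'E'
from h import *
import sys
n=sys.argv[1]; ox,oy,w,h,k=map(int,sys.argv[2:7])
b=grab_frame("side"); s=get_state(); t=np.array(s["tcp_pos"]); print(t,s["force"],s["time_s"])
M=R.from_quat(np.roll(s["tool_rot"],-1)).as_matrix()
im=cv2.resize(b[oy:oy+h,ox:ox+w],None,fx=k,fy=k,interpolation=cv2.INTER_CUBIC)
im=np.clip(im.astype(float)*1.2,0,255).astype(np.uint8)
raw=im.copy()
def dot(X,col):
    p=(proj("side",X)-[ox,oy]+.5)*k; cv2.circle(im,tuple(int(v) for v in p),2,col,-1)
dot(t,(0,255,0))
for z in(-9.5,9.5): dot(t+M@[0,0,z],(0,255,255))
for x in(-19,19): dot(t+M@[x,0,0],(255,0,255))
cv2.imwrite(f"pics/{n}.png",np.hstack([raw,im]) if 2*w*k<=800 else im)
E
python3 look.py o1 200 235 80 80 5
```

```text
[485.46780312  76.37196988  79.4766156 ] [-0.4953335  -0.15496055 -0.29711143] 9.75
```

View pics/o1.png

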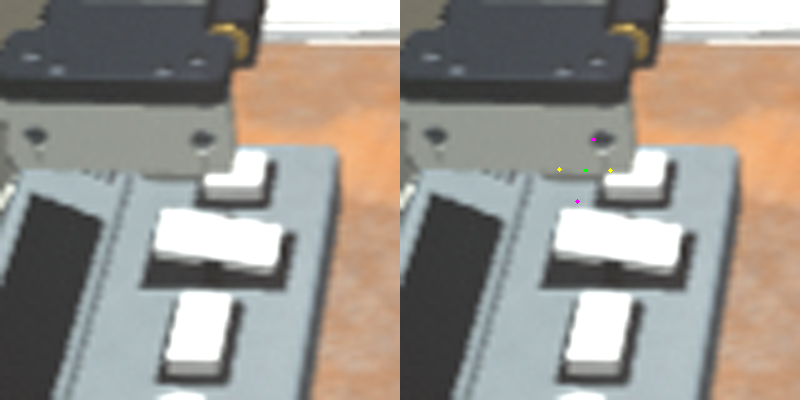

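Call:
servo_tool:
  commands:
    - {"tx":0,"ty":8,"tz":3,"spin":0}
    - {"tx":0,"ty":16,"tz":5,"spin":0}
    - {"tx":0,"ty":22,"tz":5,"spin":0}
    - {"tx":0,"ty":24,"tz":5,"spin":0}
    - {"tx":0,"ty":26,"tz":5,"spin":0}
    - {"tx":0,"ty":26,"tz":5,"spin":0}

```text
time_s: 10.5
tcp_pos: [490.7, 77.2, 53.6]
tool_rot: [0.546, -0.545, 0.447, -0.452]
force: [0.3, 0.7, 0.4]
gripper_width: 0.6
```

```bash
python3 look.py p1 200 235 80 80 5
```

```text
[490.66113554  77.23245201  53.6599221 ] [0.80106318 0.44960225 0.16506917] 10.55
```

View pics/p1.png

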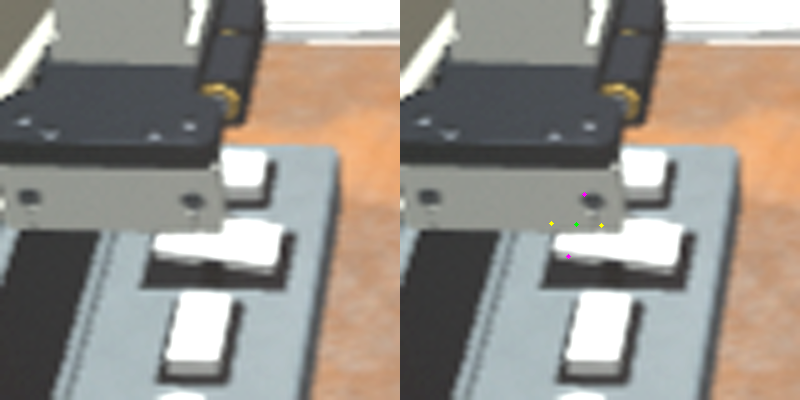

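Call:
servo_tool:
  commands:
    - {"tx":0,"ty":1.5,"tz":0,"spin":0}
    - {"tx":0,"ty":3,"tz":0,"spin":0}
    - {"tx":0,"ty":4.5,"tz":0,"spin":0}
    - {"tx":0,"ty":4.5,"tz":0,"spin":0}

```text
time_s: 11.05
tcp_pos: [491.1, 77.4, 49.2]
tool_rot: [0.547, -0.545, 0.447, -0.452]
force: [1.5, 1.2, 3.3]
gripper_width: 0.2
```

Contact at about 3 N, so the rocker is moving. Continuing down.

Call:
servo_tool:
  commands:
    - {"tx":0,"ty":1.5,"tz":0,"spin":0}
    - {"tx":0,"ty":3,"tz":0,"spin":0}
    - {"tx":0,"ty":4,"tz":0,"spin":0}
    - {"tx":0,"ty":4,"tz":0,"spin":0}

```text
time_s: 11.55
tcp_pos: [491.7, 77.5, 47.0]
tool_rot: [0.547, -0.545, 0.447, -0.453]
force: [-5.1, -0.8, 29.3]
gripper_width: 0.4
```

```bash
python3 look.py q1 200 235 80 80 5
```

```text
[491.70349475  77.51482259  47.00401999] [-4.41827139 -0.56567651 30.42853265] 11.6
```

View pics/q1.png

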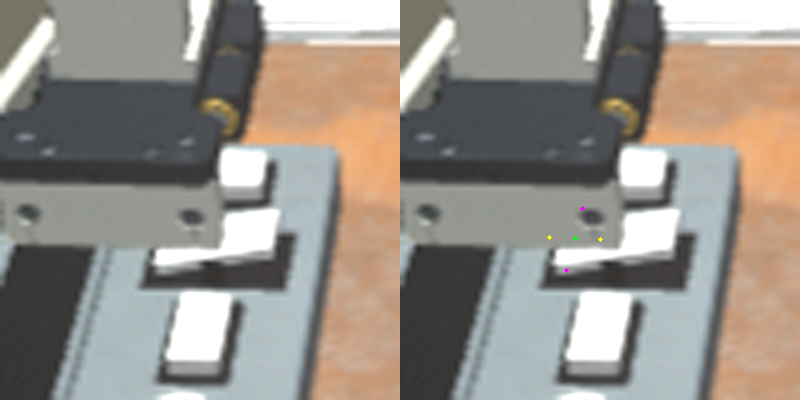

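Call:
servo_tool:
  commands:
    - {"tx":0,"ty":-5,"tz":0,"spin":0}
    - {"tx":0,"ty":-20,"tz":0,"spin":0}
    - {"tx":0,"ty":-45,"tz":0,"spin":0}
    - {"tx":0,"ty":-60,"tz":0,"spin":0}
    - {"tx":0,"ty":-60,"tz":0,"spin":0}

```text
time_s: 12.22
tcp_pos: [491.8, 77.8, 108.0]
tool_rot: [0.548, -0.544, 0.446, -0.453]
force: [0.2, 0.2, -0.9]
gripper_width: 0.5
```

```bash
python3 look.py r1 200 235 80 100 5; python3 - <<'E'
from h import *
s=get_state();M=R.from_quat(np.roll(s["tool_rot"],-1)).as_matrix()
for X in((462,120.5,80),):print((M.T@(np.array(X)-s["tcp_pos"])).round(1))
E
```

```text
[491.25641742  77.66493231 107.17137422] [ 0.20920488 -0.86126116  0.19069143] 12.275
[-47.8  26.8 -20.8]
```

View pics/r1.png

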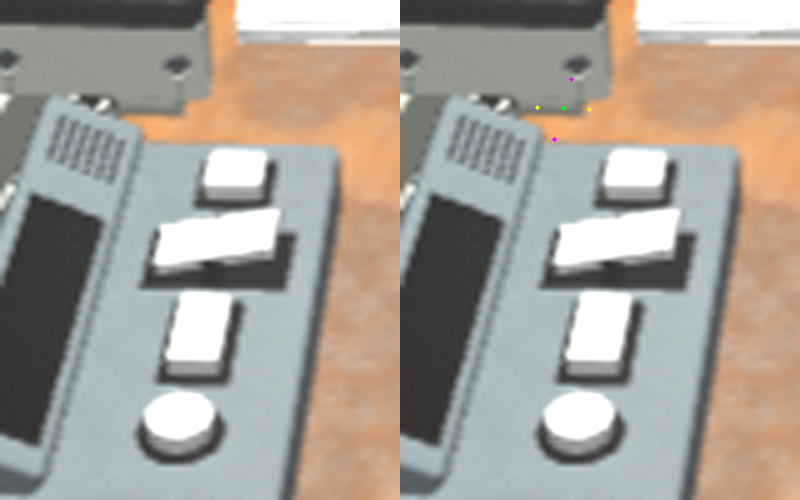

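Call:
servo_tool:
  commands:
    - {"tx":-20,"ty":0,"tz":-9,"spin":0}
    - {"tx":-40,"ty":0,"tz":-17,"spin":0}
    - {"tx":-48.2,"ty":12,"tz":-20.4,"spin":0}
    - {"tx":-48.2,"ty":30,"tz":-20.4,"spin":0}
    - {"tx":-48.2,"ty":45,"tz":-20.4,"spin":0}
    - {"tx":-48.2,"ty":52,"tz":-20.4,"spin":0}
    - {"tx":-48.2,"ty":52,"tz":-20.4,"spin":0}

```text
time_s: 13.15
tcp_pos: [462.2, 120.6, 54.1]
tool_rot: [0.547, -0.545, 0.447, -0.453]
force: [-0.6, 0.7, -0.1]
gripper_width: 0.5
```

```bash
python3 look.py s1 200 235 80 100 5; cat > top.py <<'E'
from h import *
import sys
b=grab_frame("top"); cv2.imwrite("pics/%s.png"%sys.argv[1],b)
E
python3 top.py s1t
```

```text
[462.52963618 120.75803633  54.61126541] [ 0.33507535  0.61733021 -0.61024936] 13.2
```

View pics/s1.png

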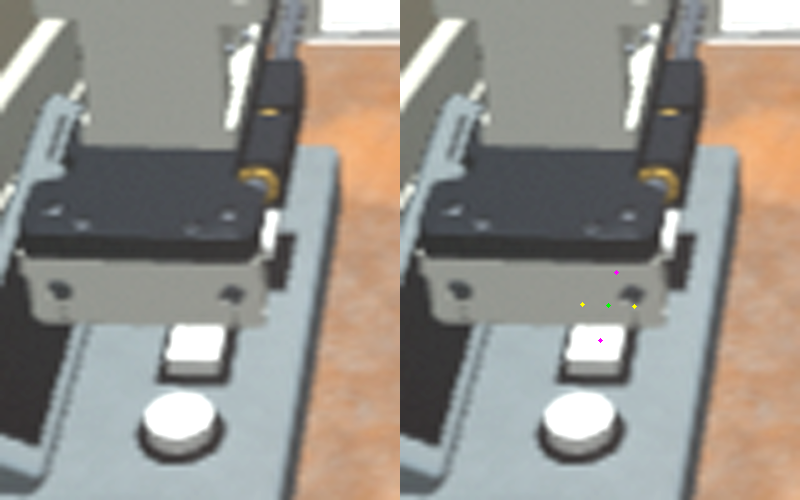

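View pics/s1t.png

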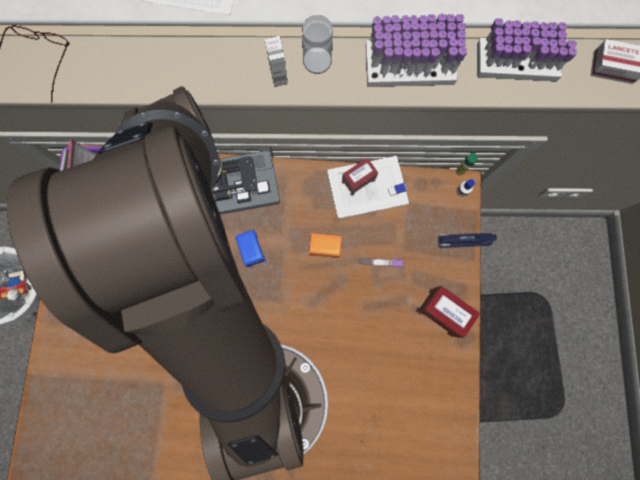

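Call:
servo_tool:
  commands:
    - {"tx":0,"ty":4,"tz":0,"spin":0}
    - {"tx":0,"ty":8,"tz":0,"spin":0}
    - {"tx":0,"ty":10,"tz":0,"spin":0}
    - {"tx":0,"ty":12,"tz":0,"spin":0}
    - {"tx":0,"ty":12,"tz":0,"spin":0}

```text
time_s: 13.88
tcp_pos: [463.0, 120.9, 43.0]
tool_rot: [0.547, -0.544, 0.446, -0.453]
force: [0.0, 0.1, 3.1]
gripper_width: 0.4
```

Call:
servo_tool:
  commands:
    - {"tx":0,"ty":1,"tz":0,"spin":0}
    - {"tx":0,"ty":2,"tz":0,"spin":0}
    - {"tx":0,"ty":3,"tz":0,"spin":0}
    - {"tx":0,"ty":4,"tz":0,"spin":0}
    - {"tx":0,"ty":4,"tz":0,"spin":0}

```text
time_s: 14.5
tcp_pos: [463.2, 121.0, 40.7]
tool_rot: [0.547, -0.544, 0.446, -0.453]
force: [-9.1, -2.4, 33.3]
gripper_width: 0.3
```

```bash
python3 look.py t1 200 235 80 100 5
```

```text
[463.18117594 120.94516288  40.68600859] [-7.47753145 -3.17247661 32.77263002] 14.55
```

View pics/t1.png

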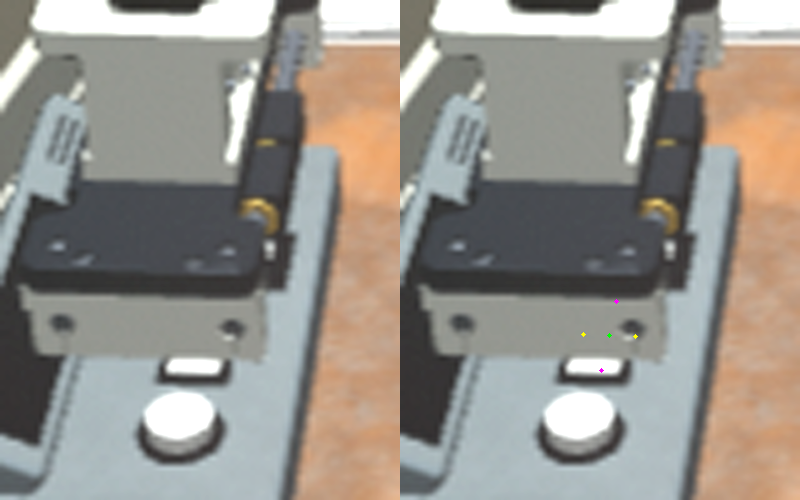

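Bar key at its hard stop: z 40.7 and 33 N, near the full travel of 41. Lifting off and retracting.

Call:
servo_tool:
  commands:
    - {"tx":0,"ty":-5,"tz":0,"spin":0}
    - {"tx":0,"ty":-12,"tz":0,"spin":0}
    - {"tx":0,"ty":-35,"tz":0,"spin":0}
    - {"tx":0,"ty":-80,"tz":-10,"spin":0}
    - {"tx":0,"ty":-120,"tz":-30,"spin":0}
    - {"tx":0,"ty":-150,"tz":-60,"spin":0}
    - {"tx":0,"ty":-160,"tz":-70,"spin":0}
    - {"tx":0,"ty":-160,"tz":-70,"spin":0}

```text
time_s: 15.55
tcp_pos: [392.9, 108.0, 200.1]
tool_rot: [0.548, -0.544, 0.446, -0.454]
force: [0.8, 0.5, 0.3]
gripper_width: 0.2
```

```bash
python3 look.py u1 200 235 80 100 5; python3 - <<'E'
from h import *
a=grab_frame("side");cv2.imwrite("pics/u_side.png",a)
E
```

```text
[393.09576624 107.96966854 199.50980603] [-0.50178659 -0.63771136  0.1478633 ] 15.6
```

View pics/u1.png

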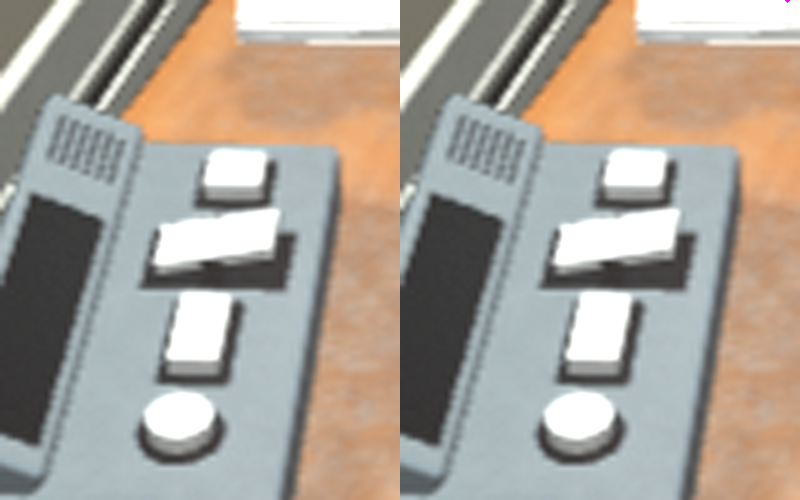

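View pics/u_side.png

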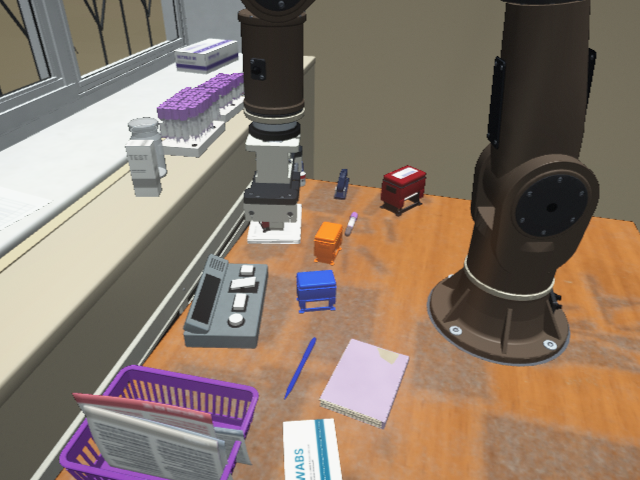

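```bash
python3 -c "
from cell import *
print(close_job())"
```

```text
the job is handed in; nothing more can be done
None
```

I pressed the stamp, switched the rocker on and then pressed the bar key, in that order, and handed the job in at about 15.7 s.

- **Stamp:** I pressed it to its stop at z ≈ 66 mm with 33 N. The pictures afterwards show it upright on the pad, not visibly moved and sprung back. It sits very slightly low, within the 2 mm allowed. Before that I touched it lightly once (about 3 mm down), lifted off to correct the aim, and then made the full press.
- **Rocker:** I pushed the far end to its stop at z ≈ 47 mm with 30 N. The last picture shows it on, with the far end down.
- **Bar key:** I pressed it to its stop at z ≈ 40.7 mm with 33 N, after the rocker was on. The last picture shows it back up, with the round and square keys up and never touched.
- **Other things:** Nothing else looks moved in the last pictures. The gripper hid the stamp in the final side view, so the stamp check is from the pictures taken right after its press and from a top view taken later, just before the bar key press.

One thing disagreed: the side and top cameras differed by about 5 mm in y. I aimed between them, checked against the fingertips seen in the side view. The stamp press may therefore have been a few mm off centre, but the stamp did not tip. At all three stops there was a side force of 5–10 N.

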